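# Arm the guarded furnace switch

### The arm

A 6-joint arm with a two-finger parallel gripper is mounted at the origin on the work surface. World frame = base frame: x ahead of the robot, y to its left, z up, the work surface at z = 0. Lengths are in mm, angles in rad, forces in N, time in s.
With the tool pointing down it reaches from about 350 to 875 mm from the base axis. Payload 4.2 kg.
Tool frame: the origin (TCP) lies midway between the tips of the shut fingers; the grasp point (between the pads) lies 19 mm behind it; z points along the fingers, y is the direction in which the jaws open and shut (so a half turn about z gives the same grasp; the last joint's range is limited). The gripper opens to 85 mm and grips with 20 to 120 N. Pads are 22 mm wide; open, the fingers measure 114 mm over their backs; the gripper's body (76 mm by 85 mm) begins 54 mm behind the grasp point. The pads swing forward as they close: fully open they stand 13 mm farther back than shut.
Start: joints at [-0.915, 0.385, 0.008, 0, -1.194, -0.259], TCP at [241.556, -576.411, 231.312] pointing down, gripper open.
Joint ranges: [-3.14, 3.14], [-1.21, 2.06], [-1.07, 1.41], [-3.16, 2.05], [-2.99, -0.16], [-3.1, 3.1]. Speed limits (rad/s): [2.79, 2.79, 3.14, 3.14, 3.14, 3.14].

### API

Orientations are given as a unit quaternion [x, y, z, w].
In Python, from bench import read_state, get_image, job_done, search_frame, regions_of gives the robot as it stands.
- The arm moves only by the tool servo_tool, never from a script. Its arguments are lists of equal length, an entry for each row: "turn": the turn, a rotation vector about the world's x, y, z in rad, a list of three; "dp": the shift along the world's x, y, z in m, a list of three; "fingers": the finger opening in m, from 0 to 0.0854. In form: {"turn": [[rx, ry, rz], ...], "dp": [[tx, ty, tz], ...], "fingers": [fingers, ...]}. A call has exactly 5 rows; each row shifts and turns the pose as measured when the row begins; what a row does not reach is not made up. A row lasts 1/8 s, in which the tool goes at most 62.5 mm and 10.7 degrees, less where a joint would pass 70% of its speed; a pose out of reach is approached as far as the arm can. A call is refused whole if a number of a shift passes 0.0625 or a number of a turn 0.188, either way. A call with a gripper value outside its range is refused whole. The fingers move at their own pace and stop on an object; the grip force is fixed at half the most. Time passes only in rows, so rows that do not move let the fingers close, or fill a call up. It gives the time, the measured TCP pose, the force and the opening at its end, in the units of the state.
- read_state(): the state, without advancing time (a new reading comes with each control period).
- get_image(name): name is "side" or "top" or "wrist"; returns a dict with "img" (420x560x3 uint8, red, green, blue), "vfov" (degrees; the focal length in pixels is half the picture's height over the tangent of half this angle, whatever the lens; pixels are square), "cx", "cy" (the principal point, pixels), "world_from_camera" (4x4, takes a point from camera to world coordinates); the wrist camera has in their place "mount" (4x4, takes a point from camera to tool coordinates, whose origin is the TCP and whose axes are the flange's). Camera axes: x right, y down, z forward; pixel columns grow to the right and rows downward; lengths in mm; the calibration is good to about 2 mm. The wrist camera is an equidistant fisheye: a pixel r from the principal point sees the ray r / f radians off the axis. A picture is of the moment at which its call begins: read the wrist's pose just before it. There is no depth.
- job_done(): hands the job in, once; it reports no verdict.
Trained networks look in the newest picture that a camera, given by its name, has taken for a name from the list of things; names that differ only in an ending like _2 or _b are one class to them, and where a whole thing is asked for, a point or a joint stands for the part that bears it (a point fixed in the world has none). Each returns a list of dicts, best first, with "score" (0 to 1); they miss things now and then, are a little off and sometimes report something else, mostly with a low value. They report only what shows in the picture. A call takes as long as a camera call.
- search_frame(query, camera): "box" ([left, top, width, height] in pixels, round what is visible of it).
- regions_of(query, camera): "region" (420x560 bool, what is visible of it) and "box" ([left, top, width, height] in pixels, round what is visible of it).
The state is a dict: "clock": time; "joints": joint angles; "joint_vel": joint speeds; "joint_efforts": joint torques, N m; "position": TCP position; "ee_rot": TCP orientation; "contact_force": force on the tool from outside, world axes, zero at the start; "wrist_torque": the same for the moment, N m; "gripper_width": finger opening in mm.
Only numpy, scipy, OpenCV 4.12 (cv2) and the standard library are available. Lean on these libraries where they do the work, as an engineer would, in place of code of your own. Each camera call takes 0.05 s, during which the arm holds its last target. There are 200 camera calls.

### The job

Switch on the red-guarded switch box for the furnace: with a fingertip lift the red guard by its lip and swing it right back until it stays open, flip the toggle beneath it over to the rear (on), then tip the guard forward again and let it drop shut over the toggle. Leave the yellow-guarded switch shut and off, do not push about or pick up any of the loose things on the bench, and finish clear of everything.

Things in the scene. Friction and masses are not known exactly. Their poses are not given: they have to be found in the camera images.
- red_unit: the base of the switch box with the red guard: white box 100 (x, front to back) x 96 (y) mm, fixed to the bench, flat top deck 55 mm above the bench. Origin at the centre of its underside; its x axis points from its front to its rear (its front, with the lifting lip, looks roughly to the robot; yaw within 0.3 rad), z up
- red_lip (a point): middle of the front edge, on the upper face, of the red guard's lifting lip. Guard shut, it lies 75 mm in front of the box's centre (25 mm clear of the box's front face) and 107 mm above the bench. The lip is 62 mm wide (along the box's y), 4 mm thick, open underneath, and turned up slightly (0.2 rad): its last 25 mm run from the guard's roof to this edge. The point moves with the guard
- red_hinge (a point): middle of the red guard's hinge line, which runs along the box's y axis 35 mm behind the box's centre and 62 mm above the bench. The red hood guard (62 mm wide, 80 g) has a roof 36 to 40 mm above this line when shut, 3 mm side walls from 4 mm behind to 70 mm in front of the hinge, a back wall at the hinge and no front wall; from hinge to lip edge 110 mm
- red_guard (a joint): angle of the red guard in rad: 0 shut, growing as the lip is lifted up and back about the hinge, 1.75 fully back against its stop (the roof then stands nearly upright behind the hinge, its outer face 38 to 64 mm behind the hinge line, lip edge about 163 mm above the bench). Only gravity acts on it: let go below about 0.8 it falls shut by itself in about a second, let go above about 1.0 it falls back and stays open
- red_tip (a point): centre of the steel ball (13 mm across) on the end of the toggle under the red guard; the toggle is an 8 mm thick bat, 31 mm from pivot to this point; its pivot lies 5 mm in front of the box's centre, 55 mm above the bench. The point moves with the toggle
- red_toggle (a joint): angle of the red box's toggle in rad: 0 off (leaning 0.42 rad to the front of the box), 0.84 on (leaning 0.42 rad to the rear). Free over-centre toggle, well under 1 N to move: it drops to whichever side of upright (0.42) it is pushed
- yellow_unit: the base of the switch box with the yellow guard: white box 100 (x, front to back) x 96 (y) mm, fixed to the bench, flat top deck 55 mm above the bench. Origin at the centre of its underside; its x axis points from its front to its rear (its front, with the lifting lip, looks roughly to the robot; yaw within 0.3 rad), z up. Same make as the red one; not to be operated
- yellow_guard (a joint): angle of the yellow guard in rad, 0 shut
- yellow_toggle (a joint): angle of the toggle under the yellow guard in rad, 0 off
- crucible: loose white ceramic crucible, 54 mm across the rim, 48 mm high; origin under its centre
- casting_ring: loose steel casting ring standing upright, 64 mm across, 55 mm high; origin under its centre
- jar: loose closed amber jar, 56 mm across, 75 mm high; origin under its centre
- red_case: loose flat red case, 70 x 110 x 25 mm; origin under its centre
- spatula: loose mixing spatula lying flat, 170 mm long along its x axis; origin at about its middle, on the bench
- tongs: loose dark steel crucible tongs lying flat, 200 mm long along their x axis, 11 mm high; origin under their middle

How it is judged (in metres and radians):
On the way, in this order (a step that is already met when the one before it is completed fails the run):
1. the red guard is swung back and stays open, toggle still off (value of joint red_guard above 1.5 rad and value of joint red_toggle below 0.3 rad), for 0.2 s.
2. the toggle is flipped on while the guard is open (value of joint red_toggle above 0.7 rad and value of joint red_guard above 1.2 rad), for 0.2 s.
3. the red guard has dropped shut over the toggle, which is still on (value of joint red_guard below 0.05 rad and value of joint red_toggle above 0.7 rad), for 0.2 s.
At the end, for the whole second after the job is handed in: red guard shut (within 0.05 rad) over its toggle, which is on (over 0.7 of 0.84 rad); yellow guard shut (within 0.05 rad) and its toggle off (under 0.2 rad); every loose thing at rest within 20 mm of where it stood (all of step 3 and value of joint yellow_guard below 0.05 rad and value of joint yellow_toggle below 0.2 rad and distance of each of crucible, casting_ring, jar, red_case, spatula, tongs from where it was at the start of the episode below 0.02 m and linear speed of each of crucible, casting_ring, jar, red_case, spatula, tongs below 0.02 m/s); the robot touches nothing.
It fails at once if the yellow guard is lifted (over 0.3 rad) or its toggle moved (over 0.3 rad) (value of joint any of yellow_guard, yellow_toggle above 0.3 rad).
It fails at once if a loose thing is pushed about, lifted or carried (over 20 mm) (distance of any of crucible, casting_ring, jar, red_case, spatula, tongs from where it was at the start of the episode above 0.02 m).
It also fails if it takes over 54 s, if anything falls off the work surface, if the arm or the gripper's body presses on something with over 40 N, if the wrist force passes 120 N, or if a joint passes its speed limit or range.

## Working session

There is one attempt and no reset: what is moved stays moved. The work goes in short steps, Python scripts to look and compute and a tool call to move; the robot and the scene stay as the last step left them, time stands still between calls to the robot, and variables do not carry over. Pictures are saved under pics/ and viewed, about 8 in all and at most 12, crops included, and the job is handed in when it is done.

Besides the shell and the picture viewer there is one more tool, called after "Request:" as name(argument=value, ...), one argument or row to a line, values as JSON. servo_tool: Moves the arm, as the interface text tells. Its arguments: {"type":"object","properties":{"turn":{"type":"array","items":{"type":"array","items":{"type":"number"}}},"dp":{"type":"array","items":{"type":"array","items":{"type":"number"}}},"fingers":{"type":"array","items":{"type":"number"}}},"required":["turn","dp","fingers"]}

```bash
mkdir -p pics
cat > h.py <<'E'
import numpy as np, cv2
from bench import *
def save(n,f):
    d=get_image(n); cv2.imwrite(f'pics/{f}.png',d['img'][:,:,::-1]); return d
def foc(d): return d['img'].shape[0]/2/np.tan(np.radians(d['vfov'])/2)
def ray(d,u,v):
    T=np.array(d['world_from_camera']); f=foc(d)
    r=T[:3,:3]@np.array([(u-d['cx'])/f,(v-d['cy'])/f,1]); return T[:3,3],r/np.linalg.norm(r)
def atz(d,u,v,z):
    o,r=ray(d,u,v); return o+r*(z-o[2])/r[2]
def proj(d,p):
    T=np.array(d['world_from_camera']); q=T[:3,:3].T@(np.array(p)-T[:3,3]); f=foc(d)
    return d['cx']+f*q[0]/q[2], d['cy']+f*q[1]/q[2]
E
python3 - <<'E'
from h import *
np.set_printoptions(precision=2,suppress=True)
for c in('top','side'):
    d=save(c,c+'1'); print(c,d['vfov'],d['cx'],d['cy'],np.array(d['world_from_camera']))
    for q in['red_unit','red_lip','red_guard','yellow_unit','yellow_guard','crucible','casting_ring','jar','red_case','spatula','tongs']:
        print(q,[(np.round(r['box']).tolist(),round(r['score'],2)) for r in search_frame(q,c)[:2]])
s=read_state();print(s)
E
```

```text
top 46.06819456152728 276.47649037953016 210.6931642052215 [[   0.     -0.99    0.15  301.44]
 [  -1.     -0.      0.01   18.14]
 [  -0.01   -0.15   -0.99 1521.2 ]
 [   0.      0.      0.      1.  ]]
red_unit [([327.0, 174.0, 36.0, 42.0], 0.94)]
red_lip [([332.0, 173.0, 29.0, 40.0], 0.84)]
red_guard [([331.0, 173.0, 31.0, 40.0], 0.82)]
yellow_unit [([324.0, 172.0, 37.0, 42.0], 0.7), ([218.0, 172.0, 42.0, 45.0], 0.6)]
yellow_guard [([218.0, 174.0, 29.0, 44.0], 0.6), ([277.0, 231.0, 18.0, 13.0], 0.35)]
crucible []
casting_ring [([279.0, 135.0, 20.0, 22.0], 0.55)]
jar [([280.0, 168.0, 20.0, 21.0], 0.86)]
red_case [([398.0, 189.0, 39.0, 29.0], 0.63)]
spatula [([142.0, 179.0, 24.0, 58.0], 0.95)]
tongs [([283.0, 167.0, 15.0, 22.0], 0.63), ([362.0, 269.0, 63.0, 16.0], 0.6)]
side 46.77425581793007 278.4421697207933 212.84403084412847 [[ -0.98  -0.12   0.16 347.35]
 [ -0.2    0.5   -0.84 970.61]
 [  0.02  -0.86  -0.51 662.83]
 [  0.     0.     0.     1.  ]]
red_unit [([255.0, 163.0, 49.0, 47.0], 0.86)]
red_lip [([259.0, 165.0, 41.0, 22.0], 0.87)]
red_guard [([261.0, 162.0, 43.0, 23.0], 0.88),
[... 273 characters left out ...]
0, 352.0, 100.0, 42.0], 0.53)]
jar [([233.0, 201.0, 25.0, 27.0], 0.88), ([187.0, 199.0, 31.0, 33.0], 0.54)]
red_case [([289.0, 152.0, 22.0, 27.0], 0.77)]
spatula [([189.0, 351.0, 97.0, 43.0], 0.83), ([215.0, 223.0, 70.0, 70.0], 0.3)]
tongs [([371.0, 182.0, 8.0, 24.0], 0.6)]
{'clock': 1.2, 'joints': array([-0.92,  0.38,  0.01, -0.  , -1.19, -0.26]), 'joint_vel': array([ 0.,  0.,  0.,  0., -0., -0.]), 'joint_efforts': array([  0.  , -39.21,  18.86,   4.19,  -0.  ,   0.  ]), 'position': array([ 241.57, -576.4 ,  231.32]), 'ee_rot': array([-0.2 ,  0.98, -0.  ,  0.  ]), 'contact_force': array([ 0.34, -0.63,  0.37]), 'wrist_torque': array([ 0.03, -0.  ,  0.02]), 'gripper_width': 85.31856577525446}
```

View pics/top1.png

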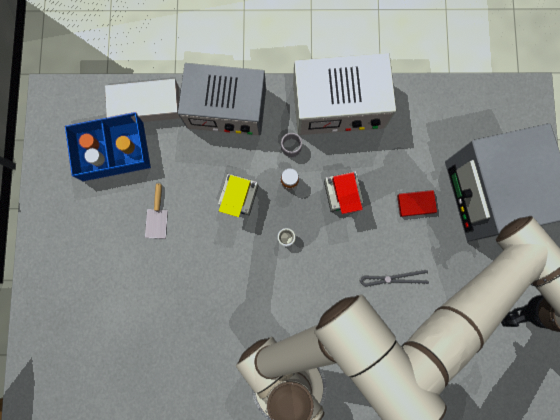

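View pics/side1.png

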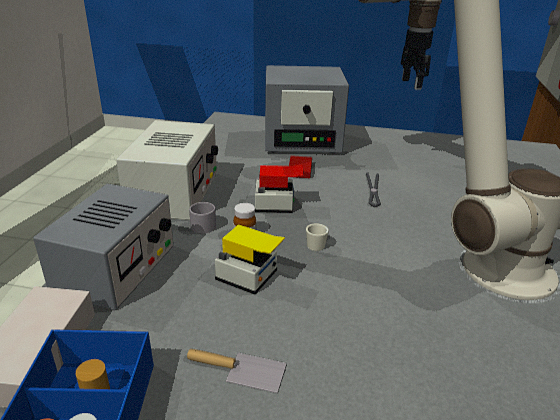

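Top view: the red box is at about (345,193), with its lip pointing down and slightly right. The yellow box is at (237,195), the jar (290,178), ring (290,143) and crucible (286,237). The side view shows the red guard shut at (275,178). Next I fit the red unit's pose from its masks.

```bash
cat > fit.py <<'E'
from h import *
from scipy.optimize import minimize
G=[(x,y,z) for y in(-31,31) for x,z in((39,102),(-50,102),(-75,107),(39,58),(-35,62))]
B=[(x,y,z) for y in(-48,48) for x in(-50,50) for z in(0,55)]
def W(p,P): c,s=np.cos(p[2]),np.sin(p[2]); return [(p[0]+c*x-s*y,p[1]+s*x+c*y,z) for x,y,z in P]
S=4
def rast(d,p):
    m=np.zeros((420*S,560*S),np.uint8)
    for P in(G,B):
        q=np.array([proj(d,w) for w in W(p,P)]); cv2.fillConvexPoly(m,cv2.convexHull(np.round((q+.5)*S).astype(np.int32)),1)
    return cv2.resize(m.astype(np.float32),(560,420),interpolation=cv2.INTER_AREA)
def guard(d,p):
    q=np.array([proj(d,w) for w in W(p,G)]); m=np.zeros((420*S,560*S),np.uint8)
    cv2.fillConvexPoly(m,cv2.convexHull(np.round((q+.5)*S).astype(np.int32)),1); return cv2.resize(m.astype(np.float32),(560,420),interpolation=cv2.INTER_AREA)
E
python3 - <<'E'
from fit import *
obs=[]
for c in('top','side'):
    d=get_image(c); im=d['img'].astype(int)
    b=search_frame('red_unit',c)[0]['box']; x,y,w,h=[int(v) for v in b]
    red=(im[:,:,0]>90)&(im[:,:,1]<60)&(im[:,:,2]<60); k=np.zeros_like(red); k[max(0,y-8):y+h+8,x-8:x+w+8]=1
    red&=k.astype(bool)
    n,l,st,_=cv2.connectedComponentsWithStats(red.astype(np.uint8)); i=1+np.argmax(st[1:,4]); print(c,st[i])
    reg=regions_of('red_unit',c)[0]['region']
    obs.append((d,(l==i),reg))
o=[]
for fits in((0,),(1,),(0,1)):
    def cost(p): return sum(np.abs(guard(obs[i][0],p)-obs[i][1]).sum()*(i==0)+np.abs(rast(obs[i][0],p)-(obs[i][2]|obs[i][1])).sum() for i in fits)
    best=min((minimize(cost,[*atz(obs[0][0],345,193,100)[:2],a],method='Nelder-Mead',options=dict(initial_simplex=[[atz(obs[0][0],345,193,100)[0]+dx,atz(obs[0][0],345,193,100)[1]+dy,a+da] for dx,dy,da in((0,0,0),(20,0,0),(0,20,0),(0,0,.1))])) for a in(-.2,0,.2)),key=lambda r:r.fun)
    print(fits,best.x,best.fun)
p=best.x
out=[]
for d,_,_ in obs:
    im=d['img'].copy(); u,v=map(int,proj(d,(p[0],p[1],60)))
    big=cv2.resize(im[v-45:v+45,u-45:u+45],(390,390),interpolation=cv2.INTER_NEAREST); s=390/90
    for P,col in((G,(0,255,0)),(B,(0,0,255))):
        q=(np.array([proj(d,w) for w in W(p,P)])-[u-45,v-45]+.5)*s
        cv2.polylines(big,[cv2.convexHull(q.astype(np.int32))],True,col,1)
    out.append(big)
cv2.imwrite('pics/fit.png',np.hstack(out)[:,:,::-1])
d=obs[0][0]
for n,u,v,z in(('jar',290,177,75),('ring',291,143,55),('cruc',286,237,48),('case',417,204,25),('tongs',395,278,8),('dev front',345,122,150),('dev floor',345,130,0),('yel',237,195,100)): print(n,atz(d,u,v,z))
E
```

```text
top [332 173  31  41 836]
side [ 259  156   51   32 1030]
(0,) [ 5.81408521e+02 -1.65840621e+02  1.94940323e-01] 111.9375
(1,) [ 5.83523986e+02 -1.70620558e+02  1.87596963e-01] 366.5625
(0, 1) [ 5.82248112e+02 -1.67053251e+02  1.89145273e-01] 519.375
jar [617.02791609  -3.3606027   75.        ]
ring [727.70174778  -6.83715722  55.        ]
cruc [439.65463869   8.40295258  48.        ]
case [ 543.70337672 -392.22364374   25.        ]
tongs [ 319.49528785 -321.77193212    8.        ]
dev front [ 762.32577876 -160.67104804  150.        ]
dev floor [ 786.28569118 -179.7718415     0.        ]
yel [557.77017528 152.08738214 100.        ]
```

View pics/fit.png

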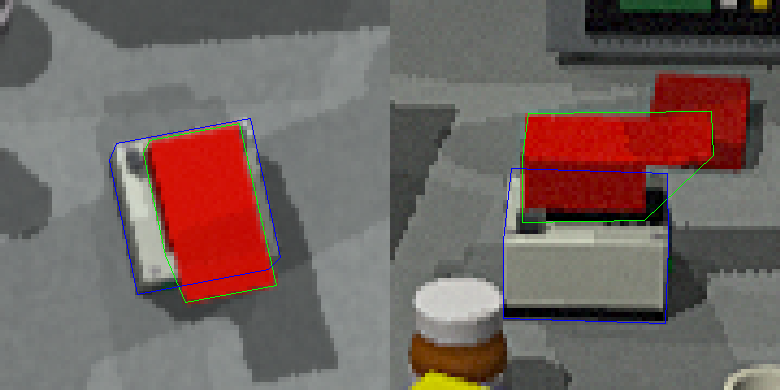

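Fit: the red unit is at (582, -167) mm with yaw 0.19, and both views agree to within about 3 mm. I move in front of the lip, turn the jaw axis onto the box's y axis, shut the fingers and tilt 45° toward the box.

Request:
servo_tool(
  turn=[
    [0, 0, -0.042],
    [0, 0, -0.042],
    [0, 0, -0.042],
    [0, 0, -0.042],
    [0, 0, -0.042],
  ],
  dp=[
    [0.02, 0.038, 0],
    [0.02, 0.038, 0],
    [0.02, 0.038, 0],
    [0.02, 0.038, 0],
    [0.02, 0.038, 0],
  ],
  fingers=[0, 0, 0, 0, 0],
)

```text
clock: 2.12
position: [342.6, -383.4, 230.6]
ee_rot: [-0.087, 0.996, -0.0, 0.0]
contact_force: [0.2, -0.3, 0.3]
gripper_width: -0.3
```

Request:
servo_tool(
  turn=[
    [0.03, -0.154, 0],
    [0.03, -0.154, 0],
    [0.03, -0.154, 0],
    [0.03, -0.154, 0],
    [0.03, -0.154, 0],
  ],
  dp=[
    [0.02, 0.038, 0],
    [0.02, 0.038, 0],
    [0.02, 0.038, 0],
    [0.02, 0.038, 0],
    [0.02, 0.038, 0],
  ],
  fingers=[0, 0, 0, 0, 0],
)

```text
clock: 2.75
position: [447.6, -185.9, 233.2]
ee_rot: [-0.083, 0.915, 0.039, 0.392]
contact_force: [0.0, 0.9, -2.1]
gripper_width: -0.3
```

```bash
cat > st.py <<'E'
from h import *
from scipy.spatial.transform import Rotation as R
def st(tgt=None):
    s=read_state(); m=R.from_quat(s['ee_rot']).as_matrix(); p=np.array(s['position']); c,si=np.cos(.19),np.sin(.19)
    r=p-[582,-167,0]; b=np.array([c*r[0]+si*r[1],-si*r[0]+c*r[1],r[2]]); Z=np.array([[c,si,0],[-si,c,0],[0,0,1]])@m
    np.set_printoptions(precision=3,suppress=True)
    print('t',round(s['clock'],2),'pos',p,'box',b,'\nboxR x',Z[:,0],'y',Z[:,1],'z',Z[:,2],'\nF',s['contact_force'],'w',s['gripper_width'],'J',s['joints'])
E
python3 -c "from st import *;st()"
```

```text
t 2.75 pos [ 447.56  -185.871  233.186] box [-135.584    6.858  233.186] 
boxR x [-0.689  0.009 -0.725] y [0.007 1.    0.006] z [ 0.725 -0.001 -0.689] 
F [ 0.01   0.91  -2.134] w -0.2581079871163386 J [-0.434 -0.04  -0.477 -0.845 -0.601 -0.371]
```

Request:
servo_tool(
  turn=[
    [0, 0, 0],
    [0, 0, 0],
    [0, 0, 0],
    [0, 0, 0],
    [0, 0, 0],
  ],
  dp=[
    [0.001, -0.001, -0.025],
    [0.001, -0.001, -0.025],
    [0.001, -0.001, -0.025],
    [0.001, -0.001, -0.025],
    [0, 0, 0],
  ],
  fingers=[0, 0, 0, 0, 0],
)

```text
clock: 3.38
position: [451.4, -188.7, 133.0]
ee_rot: [-0.084, 0.914, 0.037, 0.395]
contact_force: [-0.2, 0.0, 0.9]
gripper_width: 0.1
```

```bash
python3 -c "
from st import *;st();save('side','side2')"
```

```text
t 3.38 pos [ 451.364 -188.661  133.026] box [-132.376    3.401  133.026] 
boxR x [-0.685  0.006 -0.729] y [0.006 1.    0.002] z [ 0.729 -0.003 -0.685] 
F [-0.155  0.007  0.884] w 0.07387300074822484 J [-0.585  0.162 -0.52  -1.192 -0.578  0.14 ]
```

View pics/side2.png

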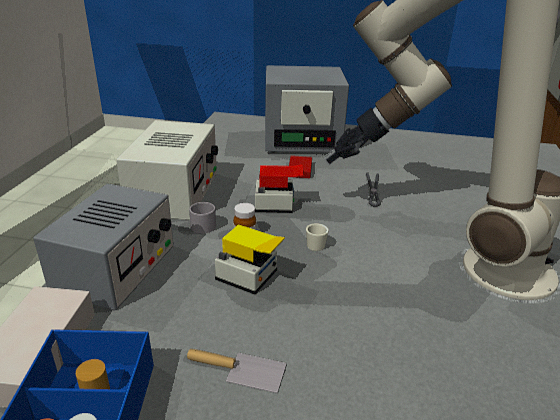

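The finger at (345,155) points down at the lip from the front, with nothing in the way. I now insert it under the lip.

Request:
servo_tool(
  turn=[
    [0, 0, 0],
    [0, 0, 0],
    [0, 0, 0],
    [0, 0, 0],
    [0, 0, 0],
  ],
  dp=[
    [0.016, 0.002, -0.017],
    [0.016, 0.002, -0.017],
    [0.016, 0.002, -0.017],
    [0.016, 0.002, -0.017],
    [0, 0, 0],
  ],
  fingers=[0, 0, 0, 0, 0],
)

```text
clock: 4.05
position: [521.3, -182.0, 73.5]
ee_rot: [-0.089, 0.911, 0.032, 0.401]
contact_force: [-0.4, -0.2, 0.5]
gripper_width: -0.2
```

```bash
python3 -c "
from st import *;st()
d=get_image('side'); cv2.imwrite('pics/s3.png',cv2.resize(d['img'][110:220,220:400,::-1],None,fx=4,fy=4,interpolation=cv2.INTER_CUBIC))"
```

```text
t 4.05 pos [ 521.253 -182.015   73.509] box [-62.489  -3.272  73.509] 
boxR x [-0.676 -0.009 -0.737] y [ 0.001  1.    -0.013] z [ 0.737 -0.009 -0.676] 
F [-0.444 -0.21   0.482] w -0.16692296058860523 J [-0.564  0.361 -0.448 -1.425 -0.528  0.404]
```

View pics/s3.png

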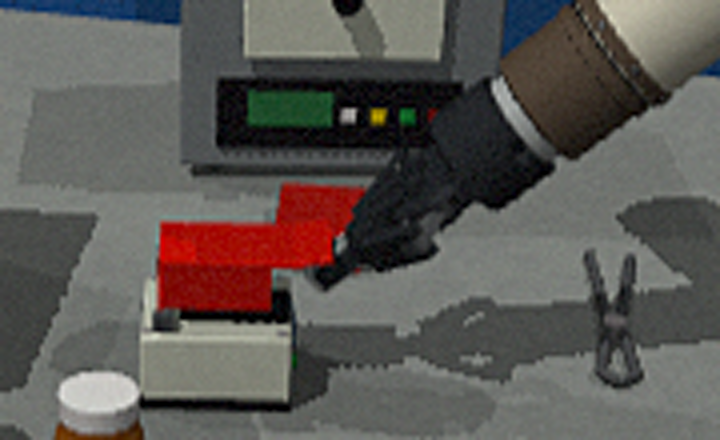

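The fingertip is under the lip in the picture at (325,270), with the lip edge just above it and no contact force. Next I lift along the arc.

Request:
servo_tool(
  turn=[
    [0, 0, 0],
    [0, 0, 0],
    [0, 0, 0],
    [0, 0, 0],
    [0, 0, 0],
  ],
  dp=[
    [0.004, 0.001, 0.011],
    [0.006, 0.001, 0.011],
    [0.007, 0.001, 0.01],
    [0.008, 0.002, 0.01],
    [0.01, 0.002, 0.009],
  ],
  fingers=[0, 0, 0, 0, 0],
)

```text
clock: 4.72
position: [554.2, -175.8, 134.6]
ee_rot: [-0.091, 0.91, 0.029, 0.405]
contact_force: [0.6, -0.2, -0.4]
gripper_width: 0.1
```

```bash
python3 -c "
from st import *;st()
d=get_image('side'); cv2.imwrite('pics/s4.png',cv2.resize(d['img'][110:220,220:400,::-1],None,fx=4,fy=4,interpolation=cv2.INTER_CUBIC))"
```

```text
t 4.72 pos [ 554.162 -175.811  134.596] box [-29.001  -3.395 134.596] 
boxR x [-0.671 -0.015 -0.741] y [-0.     1.    -0.021] z [ 0.741 -0.014 -0.671] 
F [ 0.567 -0.163 -0.364] w 0.07770197335613246 J [-0.415  0.261 -0.383 -1.188 -0.458  0.025]
```

View pics/s4.png

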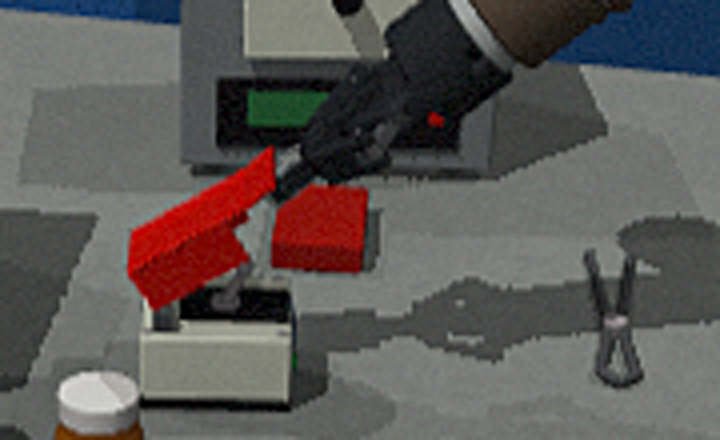

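The guard is up about 0.55 rad and rides on the finger, with the toggle visible below. I carry it on over the top.

Request:
servo_tool(
  turn=[
    [0, 0, 0],
    [0, 0, 0],
    [0, 0, 0],
    [0, 0, 0],
    [0, 0, 0],
  ],
  dp=[
    [0.013, 0.003, 0.008],
    [0.014, 0.003, 0.006],
    [0.014, 0.003, 0.004],
    [0.014, 0.003, 0.002],
    [0.014, 0.003, 0],
  ],
  fingers=[0, 0, 0, 0, 0],
)

```text
clock: 5.4
position: [623.9, -160.7, 165.3]
ee_rot: [-0.093, 0.907, 0.026, 0.41]
contact_force: [0.1, -0.0, -0.1]
gripper_width: -0.2
```

Request:
servo_tool(
  turn=[
    [0, 0, 0],
    [0, 0, 0],
    [0, 0, 0],
    [0, 0, 0],
    [0, 0, 0],
  ],
  dp=[
    [0.012, 0.002, 0],
    [0.01, 0.002, 0],
    [0, 0, 0],
    [0, 0, 0],
    [0, 0, 0],
  ],
  fingers=[0, 0, 0, 0, 0],
)

```text
clock: 6.02
position: [646.7, -156.3, 165.3]
ee_rot: [-0.094, 0.907, 0.026, 0.41]
contact_force: [0.0, -0.2, -0.0]
gripper_width: 0.2
```

```bash
python3 -c "
from st import *;st()
d=get_image('side'); cv2.imwrite('pics/s5.png',cv2.resize(d['img'][110:220,220:400,::-1],None,fx=4,fy=4,interpolation=cv2.INTER_CUBIC))"
```

```text
t 6.03 pos [ 646.703 -156.342  165.332] box [ 65.551  -1.754 165.332] 
boxR x [-0.663 -0.024 -0.748] y [-0.002  1.    -0.029] z [ 0.749 -0.018 -0.663] 
F [ 0.019 -0.222 -0.015] w 0.195593387004738 J [-0.233  0.31  -0.248 -0.977 -0.359 -0.312]
```

View pics/s5.png

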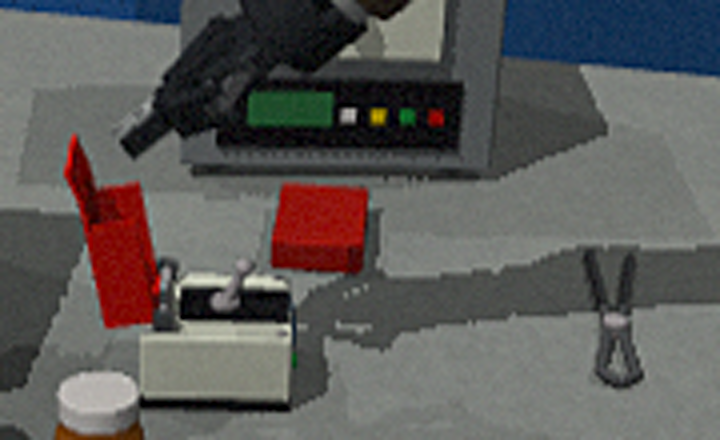

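The guard is fully back and the toggle at (240,270) is still off, leaning forward. I back off, turn the tool upright and come down in front of the toggle.

Request:
servo_tool(
  turn=[
    [-0.032, 0.166, 0],
    [-0.032, 0.166, 0],
    [-0.032, 0.166, 0],
    [-0.032, 0.166, 0],
    [-0.032, 0.166, 0],
  ],
  dp=[
    [-0.024, -0.004, 0],
    [-0.024, -0.004, 0],
    [-0.024, -0.004, 0],
    [-0.024, -0.004, 0],
    [-0.018, -0.004, 0],
  ],
  fingers=[0, 0, 0, 0, 0],
)

```text
clock: 6.7
position: [538.4, -175.3, 159.7]
ee_rot: [-0.102, 0.994, 0.002, 0.047]
contact_force: [0.9, -0.5, -0.4]
gripper_width: -0.0
```

```bash
python3 -c "from st import *;st()"
```

```text
t 6.7 pos [ 538.425 -175.298  159.725] box [-44.358   0.081 159.725] 
boxR x [-0.995 -0.015 -0.094] y [-0.015  1.    -0.007] z [ 0.094 -0.005 -0.996] 
F [ 0.881 -0.537 -0.43 ] w -0.002054443039876971 J [-0.038  0.309 -0.295 -0.021 -0.874 -1.315]
```

Request:
servo_tool(
  turn=[
    [-0.01, 0.05, 0],
    [-0.008, 0.04, 0],
    [0, 0, 0],
    [0, 0, 0],
    [0, 0, 0],
  ],
  dp=[
    [-0.006, -0.001, -0.021],
    [0, 0, -0.021],
    [0, 0, -0.021],
    [0, 0, -0.021],
    [0, 0, 0],
  ],
  fingers=[0, 0, 0, 0, 0],
)

```text
clock: 7.32
position: [529.4, -175.8, 68.2]
ee_rot: [-0.101, 0.995, -0.001, -0.002]
contact_force: [-0.5, 0.6, 0.2]
gripper_width: -0.2
```

```bash
python3 -c "from st import *;st()"
```

```text
t 7.33 pos [ 529.379 -175.82    68.178] box [-53.34    1.277  68.178] 
boxR x [-1.    -0.013  0.003] y [-0.013  1.    -0.002] z [-0.003 -0.002 -1.   ] 
F [-0.492  0.632  0.23 ] w -0.16550570313551044 J [-0.029  0.445 -0.363  0.003 -0.766 -1.342]
```

Request:
servo_tool(
  turn=[
    [0, 0, 0],
    [0, 0, 0],
    [0, 0, 0],
    [0, 0, 0],
    [0, 0, 0],
  ],
  dp=[
    [0.01, 0.002, 0.002],
    [0.01, 0.002, 0.002],
    [0.01, 0.002, 0],
    [0.01, 0.002, 0],
    [0, 0, 0],
  ],
  fingers=[0, 0, 0, 0, 0],
)

```text
clock: 7.95
position: [572.8, -167.7, 74.4]
ee_rot: [-0.101, 0.995, -0.001, -0.0]
contact_force: [-1.7, -0.1, -0.2]
gripper_width: -0.2
```

```bash
python3 -c "
from st import *;st()
d=get_image('side'); cv2.imwrite('pics/s6.png',cv2.resize(d['img'][110:220,220:400,::-1],None,fx=4,fy=4,interpolation=cv2.INTER_CUBIC))"
```

```text
t 7.95 pos [ 572.769 -167.683   74.449] box [-9.194  1.073 74.449] 
boxR x [-1.    -0.013  0.001] y [-0.013  1.    -0.002] z [-0.001 -0.002 -1.   ] 
F [-1.696 -0.136 -0.202] w -0.16982085477980943 J [-0.013  0.49  -0.26   0.003 -0.822 -1.358]
```

View pics/s6.png

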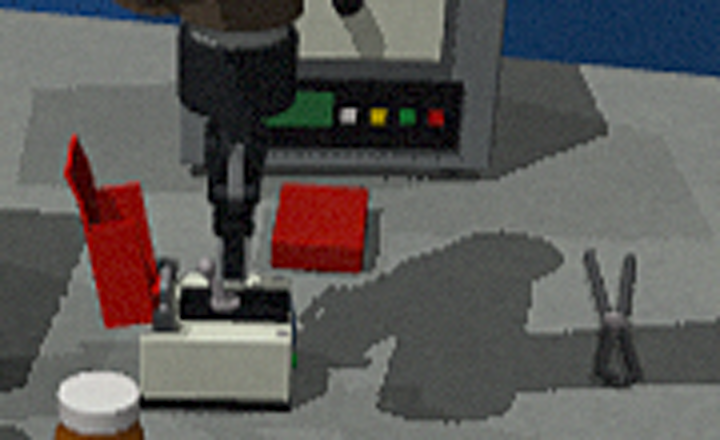

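The toggle now leans to the rear at (208,268), with 1.7 N against its stop. I back off, rise, and pass over to behind the guard.

Request:
servo_tool(
  turn=[
    [0, 0, 0],
    [0, 0, 0],
    [0, 0, 0],
    [0, 0, 0],
    [0, 0, 0],
  ],
  dp=[
    [-0.012, -0.002, 0],
    [0, 0, 0.042],
    [0, 0, 0.042],
    [0, 0, 0.042],
    [0, 0, 0.042],
  ],
  fingers=[0, 0, 0, 0, 0],
)

```text
clock: 8.62
position: [555.3, -169.4, 243.0]
ee_rot: [-0.1, 0.995, 0.0, -0.002]
contact_force: [1.8, 0.5, 0.2]
gripper_width: 0.1
```

Request:
servo_tool(
  turn=[
    [0, 0, 0],
    [0, 0, 0],
    [0, 0, 0],
    [0, 0, 0],
    [0, 0, 0],
  ],
  dp=[
    [0.036, 0.007, 0],
    [0.036, 0.007, 0],
    [0.036, 0.007, 0],
    [0.034, 0.007, 0],
    [0, 0, 0],
  ],
  fingers=[0, 0, 0, 0, 0],
)

```text
clock: 9.25
position: [700.4, -141.0, 249.8]
ee_rot: [-0.1, 0.995, -0.0, 0.006]
contact_force: [0.4, -0.4, -0.4]
gripper_width: -0.0
```

```bash
python3 -c "from st import *;st()"
```

```text
t 9.25 pos [ 700.423 -140.997  249.789] box [121.202   3.169 249.789] 
boxR x [-1.    -0.01  -0.012] y [-0.01   1.    -0.001] z [ 0.012 -0.001 -1.   ] 
F [ 0.407 -0.367 -0.445] w -0.01278060352987388 J [ 0.027  0.526  0.282 -0.001 -1.315 -1.397]
```

Request:
servo_tool(
  turn=[
    [0, 0, 0],
    [0, 0, 0],
    [0, 0, 0],
    [0, 0, 0],
    [0, 0, 0],
  ],
  dp=[
    [0.002, 0, -0.026],
    [0, 0, -0.026],
    [0, 0, -0.026],
    [0, 0, -0.026],
    [0, 0, 0],
  ],
  fingers=[0, 0, 0, 0, 0],
)

```text
clock: 9.88
position: [697.4, -142.1, 145.2]
ee_rot: [-0.099, 0.995, 0.0, 0.008]
contact_force: [-0.4, -1.1, -0.1]
gripper_width: -0.1
```

```bash
python3 -c "
from st import *;st()
d=get_image('side'); cv2.imwrite('pics/s7.png',cv2.resize(d['img'][110:220,220:400,::-1],None,fx=4,fy=4,interpolation=cv2.INTER_CUBIC))"
```

```text
t 9.88 pos [ 697.372 -142.078  145.198] box [118.002   2.685 145.198] 
boxR x [-1.    -0.009 -0.015] y [-0.009  1.    -0.001] z [ 0.015 -0.001 -1.   ] 
F [-0.394 -1.136 -0.057] w -0.12403772345136115 J [ 0.025  0.585  0.122 -0.002 -1.092 -1.396]
```

View pics/s7.png

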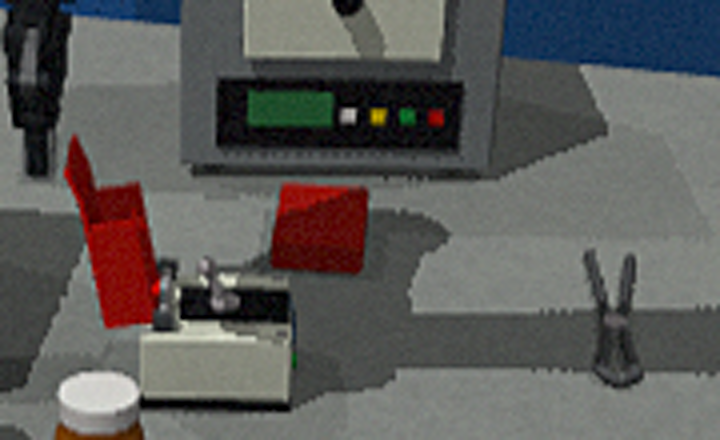

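The toggle is on with the finger clear of it. The finger is behind the guard, with its tip below the lip edge, so I pull forward.

Request:
servo_tool(
  turn=[
    [0, 0, 0],
    [0, 0, 0],
    [0, 0, 0],
    [0, 0, 0],
    [0, 0, 0],
  ],
  dp=[
    [-0.011, -0.002, -0.006],
    [-0.011, -0.002, 0],
    [-0.011, -0.002, 0],
    [-0.011, -0.002, 0],
    [-0.011, -0.002, 0],
  ],
  fingers=[0, 0, 0, 0, 0],
)

```text
clock: 10.55
position: [644.3, -153.5, 149.3]
ee_rot: [-0.1, 0.995, -0.002, 0.016]
contact_force: [0.5, 0.8, 0.7]
gripper_width: 0.1
```

Request:
servo_tool(
  turn=[
    [0, 0, 0],
    [0, 0, 0],
    [0, 0, 0],
    [0, 0, 0],
    [0, 0, 0],
  ],
  dp=[
    [-0.011, -0.002, 0],
    [-0.011, -0.002, 0],
    [-0.011, -0.002, 0],
    [-0.011, -0.002, 0],
    [0, 0, 0],
  ],
  fingers=[0, 0, 0, 0, 0],
)

```text
clock: 11.18
position: [595.5, -162.3, 149.1]
ee_rot: [-0.1, 0.995, -0.002, 0.016]
contact_force: [0.1, -0.8, -0.2]
gripper_width: -0.4
```

```bash
python3 -c "
from st import *;st()
d=get_image('side'); cv2.imwrite('pics/s8.png',cv2.resize(d['img'][110:220,220:400,::-1],None,fx=4,fy=4,interpolation=cv2.INTER_CUBIC))"
```

```text
t 11.18 pos [ 595.517 -162.252  149.085] box [ 14.17    2.11  149.085] 
boxR x [-0.999 -0.01  -0.031] y [-0.009  1.    -0.006] z [ 0.031 -0.006 -1.   ] 
F [ 0.09  -0.809 -0.166] w -0.3937362800525053 J [-0.004  0.424 -0.149  0.    -0.966 -1.367]
```

View pics/s8.png

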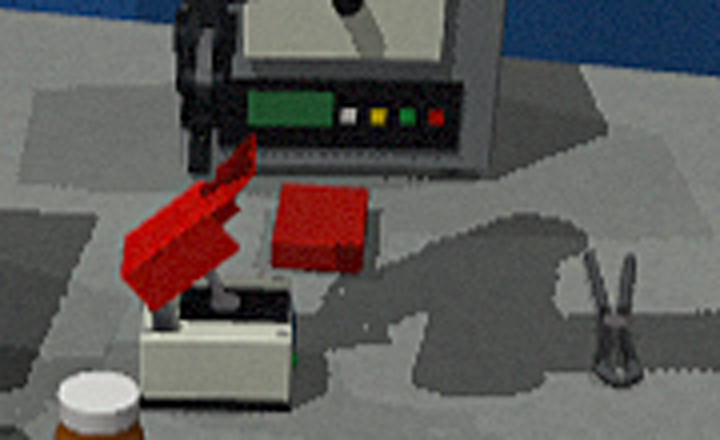

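The guard is past the balance point and falling forward, off the finger. I rise clear and let it drop.

Request:
servo_tool(
  turn=[
    [0, 0, 0],
    [0, 0, 0],
    [0, 0, 0],
    [0, 0, 0],
    [0, 0, 0],
  ],
  dp=[
    [0, 0, 0.03],
    [0, 0, 0.03],
    [0, 0, 0.03],
    [0, 0, 0.03],
    [0, 0, 0],
  ],
  fingers=[0, 0, 0, 0, 0],
)

```text
clock: 11.85
position: [597.2, -161.9, 271.7]
ee_rot: [-0.1, 0.995, -0.002, 0.015]
contact_force: [-0.7, 0.5, -0.3]
gripper_width: 0.1
```

Request:
servo_tool(
  turn=[
    [0, 0, 0],
    [0, 0, 0],
    [0, 0, 0],
    [0, 0, 0],
    [0, 0, 0],
  ],
  dp=[
    [-0.03, 0, 0],
    [-0.03, 0, 0],
    [-0.03, 0, 0],
    [0, 0, 0],
    [0, 0, 0],
  ],
  fingers=[0, 0, 0, 0, 0],
)

```text
clock: 12.48
position: [504.7, -161.0, 266.3]
ee_rot: [-0.1, 0.995, -0.001, 0.012]
contact_force: [0.3, -0.6, -0.4]
gripper_width: -0.5
```

```bash
python3 -c "
from st import *;st()
d=save('side','s9');a=cv2.imread('pics/side1.png').astype(int);b=d['img'][:,:,::-1].astype(int)
m=(np.abs(a-b).max(2)>60).astype(np.uint8)
n,l,s,c=cv2.connectedComponentsWithStats(m);print([x.tolist() for x in s[1:] if x[4]>15])"
```

```text
t 12.47 pos [ 504.652 -160.987  266.335] box [-74.82   20.512 266.335] 
boxR x [-1.    -0.011 -0.024] y [-0.011  1.    -0.004] z [ 0.024 -0.004 -1.   ] 
F [ 0.295 -0.606 -0.397] w -0.4695500326707766 J [-0.003  0.186 -0.182 -0.001 -1.179 -1.367]
[[303, 0, 13, 8, 37], [408, 0, 15, 28, 141], [425, 0, 13, 3, 16], [454, 0, 52, 139, 5974], [537, 0, 23, 65, 481], [287, 2, 27, 17, 77], [432, 4, 7, 13, 32], [329, 7, 5, 7, 18], [321, 8, 8, 7, 19], [319, 13, 9, 7, 17], [401, 30, 32, 60, 870], [311, 41, 18, 23, 182], [295, 51, 7, 12, 16], [301, 62, 18, 47, 437], [532, 78, 28, 71, 1329], [521, 169, 39, 64, 761], [472, 185, 27, 5, 84], [453, 184, 65, 68, 2258], [529, 228, 23, 23, 152], [512, 234, 12, 22, 79], [491, 238, 7, 7, 26], [464, 249, 94, 48, 1486], [520, 256, 40, 20, 462], [543, 296, 9, 6, 21]]
```

View pics/s9.png

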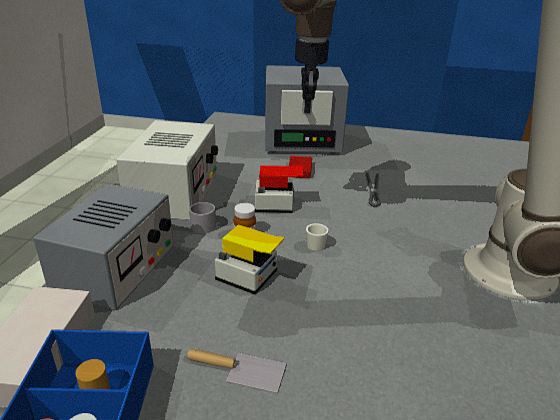

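The red guard is shut again at (275,178), and the difference from the first picture shows only the arm and its shadow. The tool is clear, so I hand in.

```bash
python3 -c "from bench import *;print(job_done())"
```

```text
the job is handed in; nothing more can be done
None
```

The red switch was turned on and its guard dropped shut again, and the job is handed in at about 12.5 s on the clock. With the shut fingertips I lifted the red guard by its lip and swung it fully back. I then pushed the toggle to the rear, pulled the guard forward from behind past balance, and rose clear while it fell.

**Guard and loose things:** The last side picture shows the red guard shut as at the start. Apart from the arm and its shadow, it matches the first side picture, so the yellow switch and the loose things had not visibly moved. I did not look again with the top camera at the end.

**Toggle:** It was seen leaning to the rear after the push, and again just before I closed the guard. It is hidden under the shut guard now, so its final state was not seen directly.

**Forces:** Contact readings stayed at about 2 N or less throughout. No check failed or disagreed.

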